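Load a calibration series into the autosampler carrier

ROBOT

A 6-joint arm with a two-finger parallel gripper is mounted at the origin on a cart in front of the work surface, level with it; the furniture and walls round the work are solid. World frame = base frame: x ahead of the robot, y to its left, z up, the work surface at z = 0. Lengths are in m, angles in rad, forces in N, time in s.
With the tool pointing down it reaches from about 0.35 to 0.975 m from the base axis. Payload 4.9 kg.
Tool frame: the origin (TCP) lies midway between the tips of the shut fingers; the grasp point (between the pads) lies 19 mm behind it; z points along the fingers, y is the line along which they close (so a half turn about z gives the same grasp; the last joint's range is limited). The gripper opens to 85 mm and grips with 20 to 120 N. Pads are 22 mm wide; open, the fingers measure 114 mm over their backs; the gripper's body (76 mm by 85 mm) begins 54 mm behind the grasp point. The pads swing forward as they close: fully open they stand 13 mm farther back than shut.
Start: joints at [1.038, 0.053, 1.613, -0, 1.476, -0.119], TCP at [0.251, 0.572, 0.231] pointing down, gripper open.
Joint ranges: [-3.01, 3.01], [-1.01, 2.22], [0.06, 2.58], [-1.02, 4.17], [0.09, 2.62], [-3.14, 3.14]. Speed limits (rad/s): [2.57, 2.57, 3.14, 3.14, 3.14, 3.14].

INTERFACE

Orientations are given as a unit quaternion [w, x, y, z].
In Python, from plant import state, grab_frame, job_done, cut_out, place_of gives the robot as it stands.
- The arm moves only by the tool jog_arm, never from a script. Its argument "motion" is text: rows parted by semicolons, each of 7 numbers parted by spaces: the opening in per cent of the stroke, from 0 (shut) to 100 (fully open), then the shift along the tool's x, y, z as a fraction of full scale, then the turn, a rotation vector about the tool's x, y, z as a fraction of full scale. A call has exactly 5 rows; each row is the pose to reach, as a shift and turn from the pose commanded when the call began, along the tool's axes at that moment; what a row does not reach only later rows make up. Full scale, the value 1, is 50 cm for a shift and 1.5 rad for a turn. A row lasts 1/8 s, in which the tool goes at most 62.5 mm and 10.7 degrees, less where a joint would pass 70% of its speed; a pose out of reach is approached as far as the arm can. A call with a number of a shift or a turn outside -1 to 1 is refused whole. A call with a gripper value outside its range is refused whole. The fingers move at their own pace and stop on an object; the grip force is fixed at half the most. Time passes only in rows, so rows that repeat a pose let the fingers close, or fill a call up. It gives the time, the measured TCP pose, the force, the opening and the grip force at its end, in the units of the state.
- state(): the state, without advancing time (a new reading comes with each control period).
- grab_frame(name): name is "scene" or "top" or "wrist"; returns a dict with "color" (400x640x3 uint8, red, green, blue), "range_z" (400x640 float32, m along the optical axis (not along the pixel's ray), 0 where there is no reading), "intrinsics" (3x3 intrinsics, pixels), "world_from_camera" (4x4, takes a point from camera to world coordinates). Camera axes: x right, y up, looking along -z (the intrinsics and any distortion apply to the point x, -y, -z); pixel columns grow to the right and rows downward; lengths in m; the calibration is good to about 2 mm. The wrist camera is an equidistant fisheye: a pixel r from the principal point sees the ray r / f radians off the axis. A picture is of the moment at which its call begins.
- job_done(): hands the job in; it is judged then, once.
Trained networks look in the newest picture that a camera, given by its name, has taken for a name from the list of things; names that differ only in an ending like _2 or _b are one class to them, and where a whole thing is asked for, a point or a joint stands for the part that bears it (a point fixed in the world has none). Each returns a list of dicts, best first, with "p" (0 to 1); they miss things now and then, are a little off and sometimes report something else, mostly with a low value. They report only what shows in the picture. A call takes as long as a camera call. They do not tell look-alikes from the thing itself.
- cut_out(camera, thing): "pixels" (400x640 bool, what is visible of it).
- place_of(camera, thing): "at" ([x, y, z] in m, in world coordinates, good to about 4 mm: a listed point, or the origin of a listed thing).
The state is a dict: "time": time; "joint_pos": joint angles; "joint_vel": joint speeds; "joint_efforts": joint torques, N m; "tool_pos": TCP position; "tool_rot": TCP orientation; "contact_force": force on the tool from outside, world axes, zero at the start; "ft_torque": the same for the moment, N m; "gripper_width": opening from 0.0 (shut) to 1.0 (fully open); "grasp_force": force on a finger pad.
Only numpy, scipy, OpenCV 4.12 (cv2) and the standard library are available. Lean on these libraries where they do the work, as an engineer would, in place of code of your own. Each camera call takes 0.05 s, during which the arm holds its last target. There are 200 camera calls.

TASK

Load the autosampler carrier for a calibration run: move the four vials from the blue storage rack into the grey carrier in run order, starting at the carrier's white end - the white-capped blank first, then the green, the blue and the red-dotted standard (low to high, so that nothing carries over). Stand each vial upright on the floor of its well, setting it down without tipping or dropping it, and leave the beaker and the timer where they are.

Things in the scene. Friction and masses are not known exactly. Their poses are not given: they have to be found in the camera images.
- vial_white: glass vial with a ribbed white cap and no dot (the blank), 25 mm wide, 50 mm high, 35 g. Origin: centre of its underside; z up. The vials start in random order in the fixed blue rack (218 x 54 mm): one straight row of four 33 mm holes at 46 mm pitch, rack floor 5 mm and top plate 22 mm above the bench (end walls 24 mm). A shelf 0.48 m up overhangs the bench from x 0.58, left of y 0.02
- vial_green: glass vial with a black cap carrying a round green dot (low standard), 25 mm wide, 50 mm high, 35 g. Origin: centre of its underside; z up. The vials start in random order in the fixed blue rack (218 x 54 mm): one straight row of four 33 mm holes at 46 mm pitch, rack floor 5 mm and top plate 22 mm above the bench (end walls 24 mm). A shelf 0.48 m up overhangs the bench from x 0.58, left of y 0.02
- vial_blue: glass vial with a black cap carrying a round blue dot (middle standard), 25 mm wide, 50 mm high, 35 g. Origin: centre of its underside; z up. The vials start in random order in the fixed blue rack (218 x 54 mm): one straight row of four 33 mm holes at 46 mm pitch, rack floor 5 mm and top plate 22 mm above the bench (end walls 24 mm). A shelf 0.48 m up overhangs the bench from x 0.58, left of y 0.02
- vial_red: glass vial with a black cap carrying a round red dot (high standard), 25 mm wide, 50 mm high, 35 g. Origin: centre of its underside; z up. The vials start in random order in the fixed blue rack (218 x 54 mm): one straight row of four 33 mm holes at 46 mm pitch, rack floor 5 mm and top plate 22 mm above the bench (end walls 24 mm). A shelf 0.48 m up overhangs the bench from x 0.58, left of y 0.02
- well_1: the first well, next to the white end block, in the autosampler carrier: grey block with a row of four round wells at 46 mm pitch, fixed, at any angle. Origin: centre of the well's floor (black disc), 7.5 mm above the bench; z up, x along the row from well 1 to well 4. Well 33 mm wide, bevelled mouth 40 mm; block top 24 mm above the bench
- well_2: the second well from the white end block, in the autosampler carrier: grey block with a row of four round wells at 46 mm pitch, fixed, at any angle. Origin: centre of the well's floor (black disc), 7.5 mm above the bench; z up, x along the row from well 1 to well 4. Well 33 mm wide, bevelled mouth 40 mm; block top 24 mm above the bench
- well_3: the third well from the white end block, in the autosampler carrier: grey block with a row of four round wells at 46 mm pitch, fixed, at any angle. Origin: centre of the well's floor (black disc), 7.5 mm above the bench; z up, x along the row from well 1 to well 4. Well 33 mm wide, bevelled mouth 40 mm; block top 24 mm above the bench
- well_4: the fourth well, farthest from the white end block, in the autosampler carrier: grey block with a row of four round wells at 46 mm pitch, fixed, at any angle. Origin: centre of the well's floor (black disc), 7.5 mm above the bench; z up, x along the row from well 1 to well 4. Well 33 mm wide, bevelled mouth 40 mm; block top 24 mm above the bench
- beaker: small glass beaker, about 55 mm wide, 60 mm high, standing between rack and carrier; to be left alone. Origin: centre of its underside
- timer: white lab timer, 57 x 68 x 24 mm, lying behind the left end of the storage rack; to be left alone. Origin: centre of its underside
Not all that is in view belongs to the job. What is shaped like the vial_blue but yellow is not meant.

How it is judged:
At the end, for the whole second after the job is handed in: From the white end of the carrier: white-capped, green-dotted, blue-dotted, red-dotted vial, one per well, each within 8 mm of its well's centre, its foot less than 5 mm above the well's floor, tilted less than 0.12 rad, released and at rest (horizontal distance between vial_white and well_1 below 0.008 m and z of vial_white in the frame of well_1 below 0.005 m and angle between each of vial_white, vial_green, vial_blue, vial_red's own z axis and vertical below 0.12 rad and linear speed of each of vial_white, vial_green, vial_blue, vial_red below 0.02 m/s and contact force between the fingers and vial_white below 0.05 N and horizontal distance between vial_green and well_2 below 0.008 m and z of vial_green in the frame of well_2 below 0.005 m and contact force between the fingers and vial_green below 0.05 N and horizontal distance between vial_blue and well_3 below 0.008 m and z of vial_blue in the frame of well_3 below 0.005 m and contact force between the fingers and vial_blue below 0.05 N and horizontal distance between vial_red and well_4 below 0.008 m and z of vial_red in the frame of well_4 below 0.005 m and contact force between the fingers and vial_red below 0.05 N); the robot touches nothing.
It fails at once if a vial is tipped over (angle between any of vial_white, vial_green, vial_blue, vial_red's own z axis and vertical above 0.8 rad).
It fails at once if a vial is dropped (in the air, touching nothing, its foot over 50 mm above the bench) ((height (world z) of vial_white above 0.05 m and contact force between vial_white and anything else below 0.005 N) or (height (world z) of vial_green above 0.05 m and contact force between vial_green and anything else below 0.005 N) or (height (world z) of vial_blue above 0.05 m and contact force between vial_blue and anything else below 0.005 N) or (height (world z) of vial_red above 0.05 m and contact force between vial_red and anything else below 0.005 N)).
It fails at once if the beaker or the timer is moved by over 20 mm (distance of any of beaker, timer from where it was at the start of the episode above 0.02 m).
It also fails if it takes over 115 s, if anything falls off the work surface, if the arm or the gripper's body presses on something with over 40 N, if the wrist force passes 120 N, or if a joint passes its speed limit or range.

## Working session

There is one attempt and no reset: what is moved stays moved. The work goes in short steps, Python scripts to look and compute and a tool call to move; the robot and the scene stay as the last step left them, time stands still between calls to the robot, and variables do not carry over. Pictures are saved under pics/ and viewed, at most 14 in all, crops included, and the job is handed in when it is done.

Besides the shell and the picture viewer there is one more tool, called after "Request:" as name(argument=value, ...), one argument or row to a line, values as JSON. jog_arm: Moves the arm, as the interface text tells. Shift numbers are shares of 50 cm and turn numbers shares of 1.5 rad, none past 1 either way. Its arguments: {"type":"object","properties":{"motion":{"type":"string"}},"required":["motion"]}

```bash
mkdir -p pics
cat > h.py <<'E'
import numpy as np, cv2
from plant import state, grab_frame, job_done, cut_out, place_of
def save(n,im,s=1): cv2.imwrite(n,cv2.resize(im[...,::-1],None,fx=s,fy=s,interpolation=cv2.INTER_CUBIC))
def cloud(f):
    K=f["intrinsics"];z=f["range_z"];h,w=z.shape
    u,v=np.meshgrid(np.arange(w),np.arange(h))
    P=np.stack([(u-K[0,2])/K[0,0]*z,-(v-K[1,2])/K[1,1]*z,-z],-1)
    T=f["world_from_camera"];return P@T[:3,:3].T+T[:3,3]
E
python3 - <<'E'
from h import *
s=state();print(s)
for n in("top","scene"):
    f=grab_frame(n);save(f"pics/{n}0.png",f["color"]);np.savez(f"{n}0.npz",**f);print(n,f["intrinsics"].tolist(),f["world_from_camera"].round(3).tolist())
    for t in("vial_white","vial_green","vial_blue","vial_red","well_1","beaker","timer"):
        print(t,[(np.round(d["at"],3).tolist(),round(d["p"],2)) for d in place_of(n,t)][:6])
E
```

```text
{'time': 0.0, 'joint_pos': array([ 1.03796567e+00,  5.33513301e-02,  1.61429771e+00, -1.62400853e-05,
        1.47601860e+00, -1.19022866e-01]), 'joint_vel': array([ 0.00039739,  0.00040507, -0.00119373, -0.00013876,  0.00015116,
       -0.00102409]), 'joint_efforts': array([ 6.75354386e-04, -3.93685591e+01, -3.70174205e+01, -5.75154695e-05,
        7.11604502e-03,  9.04039979e-06]), 'tool_pos': array([0.25100606, 0.57169352, 0.23006424]), 'tool_rot': array([-3.24535306e-04,  2.05429949e-01,  9.78671273e-01, -9.85464278e-04]), 'contact_force': array([ 0.83157981, -0.39911552,  0.16233098]), 'ft_torque': array([ 0.01585484,  0.01421182, -0.03750451]), 'grasp_force': 0.0, 'gripper_width': 0.9966241691897572}
top [[409.0026079502787, 0.0, 320.73656026487885], [0.0, 409.0026079502787, 201.5510343117674], [0.0, 0.0, 1.0]] [[0.009, 0.983, -0.181, 0.334], [-1.0, 0.004, -0.029, 0.081], [-0.028, 0.181, 0.983, 0.965], [0.0, 0.0, 0.0, 1.0]]
vial_white [([0.414, 0.285, 0.003], 0.66)]
vial_green [([0.445, 0.203, 0.001], 0.54)]
vial_blue [([0.416, 0.287, 0.006], 0.71), ([0.431, 0.247, 0.006], 0.65
[... 197 characters left out ...]
 0.46), ([0.504, -0.239, 0.008], 0.43)]
beaker [([0.395, 0.031, 0.004], 0.58)]
timer [([0.556, 0.402, -0.002], 0.72)]
scene [[384.49589391473904, 0.0, 318.7797627377047], [0.0, 384.49589391473904, 201.29939572972205], [0.0, 0.0, 1.0]] [[-0.476, 0.507, -0.718, -0.201], [-0.879, -0.288, 0.38, 0.444], [-0.014, 0.812, 0.583, 0.593], [0.0, 0.0, 0.0, 1.0]]
vial_white [([0.416, 0.285, 0.008], 0.46), ([0.434, 0.248, 0.004], 0.3)]
vial_green [([0.451, 0.201, 0.004], 0.52), ([0.433, 0.254, 0.004], 0.26)]
vial_blue [([0.433, 0.251, 0.004], 0.51), ([0.396, 0.116, 0.007], 0.47)]
vial_red [([0.398, 0.332, 0.002], 0.65)]
well_1 []
beaker [([0.395, 0.024, 0.001], 0.63)]
timer [([0.557, 0.411, 0.001], 0.57)]
```

View pics/top0.png

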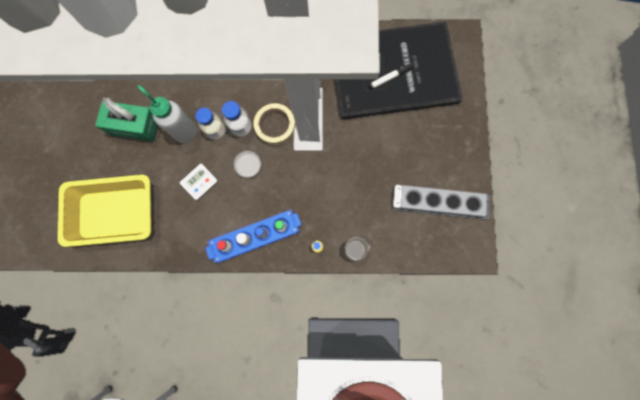

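View pics/scene0.png

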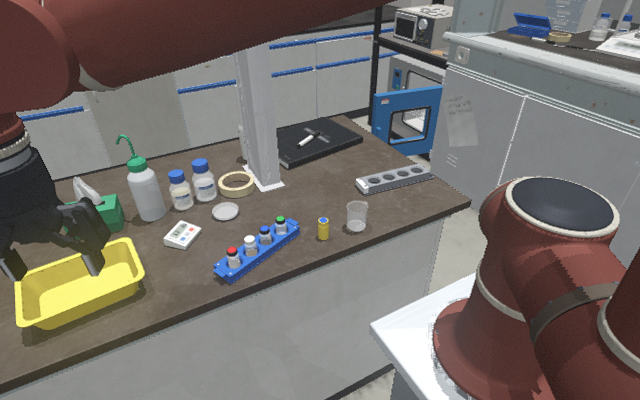

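Top view: the rack holds, left to right, a red dot (223,245), white cap (243,239), blue dot (262,233) and green dot (280,226). The yellow-bodied look-alike with a blue dot stands alone at (317,246), and the beaker is at (356,249). The carrier's white end is at (399,197), with wells at (413..474, 199..204). The candidates for vial_blue are (262,233) and (317,246). The one in the rack fits, because its body is glass. I'll confirm it in a crop and measure.

Run:
```python
from h import *
a=np.load("top0.npz");b=np.load("scene0.npz")
c1=cv2.resize(a["color"][205:265,200:330],None,fx=6,fy=6,interpolation=cv2.INTER_CUBIC)
c2=cv2.resize(b["color"][205:285,205:340],None,fx=780/135,fy=200/80*1,interpolation=cv2.INTER_CUBIC)
c3=cv2.resize(a["color"][175:225,380:510],None,fx=6,fy=4,interpolation=cv2.INTER_CUBIC)
save("pics/crop1.png",np.vstack([c1,cv2.resize(c3,(780,230))]))
for n,f in(("top",a),("scene",b)):
    P=cloud(f);z=P[...,2]
    print(n,"bench z",np.median(z[(abs(P[...,0]-.45)<.02)&(abs(P[...,1]+.02)<.02)]))
    m=((z>.04)&(z<.075)&(P[...,0]>.33)&(P[...,0]<.52)&(P[...,1]>0)&(P[...,1]<.38)).astype(np.uint8)
    k,l,st,c=cv2.connectedComponentsWithStats(m)
    for i in range(1,k):
        if st[i,4]>15:
            q=P[l==i];t=q[q[:,2]>np.percentile(q[:,2],60)-.004]
            print(c[i].round(1),st[i,4],"cap mid",((t.min(0)+t.max(0))/2).round(4),"med",np.median(t,0).round(4),"n",len(t))
    m=(z>.017)&(z<.032)&(P[...,0]>.44)&(P[...,0]<.58)&(P[...,1]<-.03)&(P[...,1]>-.32)
    q=P[m];print("carrier",m.sum(),np.median(q[:,2]),cv2.minAreaRect(q[:,:2].astype(np.float32)),cv2.minAreaRect((q[:,:2]).astype(np.float32)))
    m=(z>.015)&(z<.03)&(P[...,0]>.33)&(P[...,0]<.52)&(P[...,1]>.13)&(P[...,1]<.4)
    q=P[m];print("rack",m.sum(),np.median(q[:,2]),cv2.minAreaRect(q[:,:2].astype(np.float32)))
# dark discs in top
P=cloud(a);g=a["color"].max(2);m=np.zeros(g.shape,np.uint8);m[185:218,404:484]=(g[185:218,404:484]<45)
K=a["intrinsics"];T=a["world_from_camera"]
k,l,st,c=cv2.connectedComponentsWithStats(m)
for i in range(1,k):
    if st[i,4]>30:
        d=T[:3,:3]@[(c[i][0]-K[0,2])/K[0,0],-(c[i][1]-K[1,2])/K[1,1],-1]
        for h in(.0075,.024): print("well",c[i].round(1),st[i,4],h,(T[:3,3]+d*(h-T[2,3])/d[2]).round(4))
```

```text
top bench z -0.0001539355061542791
[279.2 224.8] 91 cap mid [0.4488 0.2027 0.0549] med [0.4494 0.2016 0.055 ] n 73
[259.4 231.3] 89 cap mid [0.4341 0.2473 0.0551] med [0.4339 0.2461 0.055 ] n 71
[241.5 238. ] 97 cap mid [0.4191 0.2867 0.0547] med [0.418  0.2866 0.0542] n 75
[358.4 246.5] 98 cap mid [0.3973 0.0271 0.0588] med [0.4018 0.0248 0.058 ] n 77
[221.9 244.8] 99 cap mid [0.4032 0.3299 0.0548] med [0.404 0.33  0.055] n 75
[316.5 245.8] 77 cap mid [0.4028 0.1169 0.0503] med [0.4018 0.1157 0.05  ] n 71
carrier 1470 0.02323894572180929 ((0.5125320553779602, -0.16714408993721008), (0.21131351590156555, 0.053494516760110855), 84.07698059082031) ((0.5125320553779602, -0.16714408993721008), (0.21131351590156555, 0.053494516760110855), 84.07698059082031)
rack 1571 0.021582037278631616 ((0.42641082406044006, 0.26648929715156555), (0.05440989136695862, 0.2263406217098236), 21.152111053466797)
scene bench z -0.0007984327503055555
[356.7 209.4] 281 cap mid [0.3933 0.0279 0.0553] med [0.3973 0.0283 0.0553] n 162
[279.6 221.3] 100 cap mid [0.4447 0.2028 0.0542] med [0.4427 0.2033 0.0552] n 60
[322.6 221.6] 69 cap mid [0.3968 0.1187 0.0493] med [0.3963 0.1195 0.0505] n 52
[264.  231.5] 110 cap mid [0.4294 0.2475 0.054 ] med [0.4274 0.2481 0.0553] n 65
[249.1 241.6] 123 cap mid [0.4146 0.2875 0.0536] med [0.4128 0.2883 0.0547] n 71
[231.7 252.8] 126 cap mid [0.3982 0.3311 0.0545] med [0.3964 0.3322 0.0553] n 76
carrier 721 0.022945222379062935 ((0.5079941153526306, -0.1655101776123047), (0.21316978335380554, 0.05680388584733009), 83.9394302368164) ((0.5079941153526306, -0.1655101776123047), (0.21316978335380554, 0.05680388584733009), 83.9394302368164)
rack 1297 0.02194532391313342 ((0.4208398759365082, 0.2573716938495636), (0.08966685086488724, 0.24311022460460663), 9.418778419494629)
```

View pics/crop1.png

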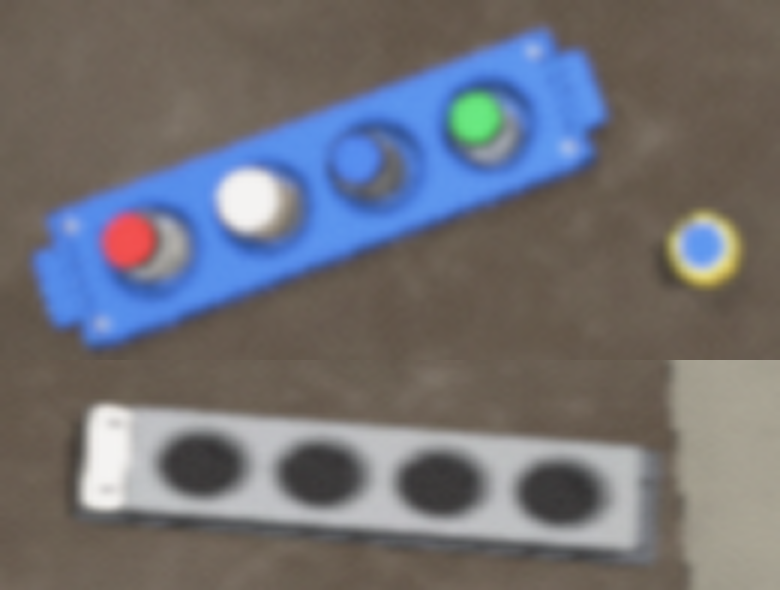

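The crop confirms it: the blue dot on the clear vial in the rack (third from left) is vial_blue, and the yellow-bodied one is the decoy. The carrier's white end is on the left in the image. I'll move over the white vial and refine the wells.

Request:
jog_arm(
  motion="100 -0.11 -0.08 0 0 0 0.11; 100 -0.22 -0.16 0.03 0 0 0.22; 100 -0.33 -0.24 0.06 0 0 0.33; 100 -0.43 -0.31 0.08 0 0 0.44; 100 -0.533 -0.389 0.1 0 0 0.541",
)

```text
time: 1.42
tool_pos: [0.4071, 0.3044, 0.1847]
tool_rot: [0.0, 0.577, 0.817, 0.0]
contact_force: [0.5, 0.3, -0.0]
gripper_width: 1.0
grasp_force: 0.0
```

```bash
cat >> h.py <<'E'
from scipy.spatial.transform import Rotation as R
def plan(x,y,z,yaw):
    "yaw: world angle (deg) of tool y, tool down. Prints shares relative to current pose"
    s=state();q=s["tool_rot"];Rn=R.from_quat([q[1],q[2],q[3],q[0]])
    a=np.deg2rad(yaw);Y=[np.cos(a),np.sin(a),0];Z=[0,0,-1.];X=np.cross(Y,Z)
    Rt=R.from_matrix(np.array([X,Y,Z]).T)
    d=Rn.inv().apply(np.array([x,y,z])-s["tool_pos"])/.5
    r=(Rn.inv()*Rt).as_rotvec()/1.5
    print("t",round(s["time"],2),"pos",s["tool_pos"].round(4),"w",round(s["gripper_width"],3),"F",s["contact_force"].round(1),"g",round(s["grasp_force"],1),"\n shift",d.round(4),"turn",r.round(4))
def hit(f,u,v,h,fish=False):
    K=f["intrinsics"];T=f["world_from_camera"];p=np.array([(u-K[0,2])/K[0,0],(v-K[1,2])/K[1,1]])
    r=np.hypot(*p)
    d=np.array([p[0],-p[1],-1]) if not fish else np.array([*(np.sin(r)*p/r*[1,-1]),-np.cos(r)])
    d=T[:3,:3]@d;return T[:3,3]+d*(h-T[2,3])/d[2]
E
python3 - <<'E'
from h import *
plan(.417,.287,.16,19.8)
for n,(r0,r1,c0,c1) in(("top",(190,214,405,484)),("scene",(160,195,355,440))):
    a=np.load(n+"0.npz");g=cv2.cvtColor(a["color"],cv2.COLOR_RGB2GRAY)[r0:r1,c0:c1]
    t,m=cv2.threshold(g,80,255,cv2.THRESH_BINARY_INV)
    k,l,st,c=cv2.connectedComponentsWithStats(m)
    for i in range(1,k):
        if st[i,4]>12:print(n,(c[i]+[c0,r0]).round(1),st[i,4],hit(a,*(c[i]+[c0,r0]),.02).round(4))
E
```

```text
t 1.43 pos [0.4071 0.3044 0.1847] w 1.0 F [ 0.5  0.3 -0. ] g 0.0 
 shift [-0.0393  0.007   0.0493] turn [ 0.0005 -0.     -0.0032]
top [413.2 197.4] 110 [ 0.5186 -0.1071  0.02  ]
top [432.8 199.5] 110 [ 0.5137 -0.1525  0.02  ]
top [452.8 201.6] 114 [ 0.509  -0.1985  0.02  ]
top [472.8 203.5] 115 [ 0.5046 -0.2442  0.02  ]
scene [400.4 186.2] 81 [ 0.457  -0.1533  0.02  ]
scene [359.  190.2] 24 [ 0.4957 -0.0463  0.02  ]
```

Request:
jog_arm(
  motion="100 0 0 0 0 0 0; 100 0 0 0 0 0 0; 100 0 0 0 0 0 0; 100 0 0 0 0 0 0; 100 0 0 0 0 0 0",
)

```text
time: 2.05
tool_pos: [0.406, 0.3068, 0.1849]
tool_rot: [0.0, 0.574, 0.819, 0.0]
contact_force: [-0.3, -0.3, 0.4]
gripper_width: 1.003
grasp_force: 0.0
```

Run:
```python
from h import *
plan(.417,.287,.16,19.8)
f=grab_frame("wrist");np.savez("wrist1.npz",**f);save("pics/wrist1.png",f["color"])
print(f["intrinsics"].tolist(),f["world_from_camera"].round(3).tolist())
```

```text
t 2.05 pos [0.406  0.3068 0.1849] w 1.003 F [-0.3 -0.3  0.4] g 0.0 
 shift [-0.0447  0.0072  0.0498] turn [ 0.0001 -0.      0.0011]
[[309.70691628693146, 0.0, 325.3358485956214], [0.0, 309.70691628693146, 198.80144379930564], [0.0, 0.0, 1.0]] [[0.94, -0.327, -0.092, 0.383], [0.34, 0.905, 0.256, 0.372], [-0.0, -0.273, 0.962, 0.328], [0.0, 0.0, 0.0, 1.0]]
```

View pics/wrist1.png

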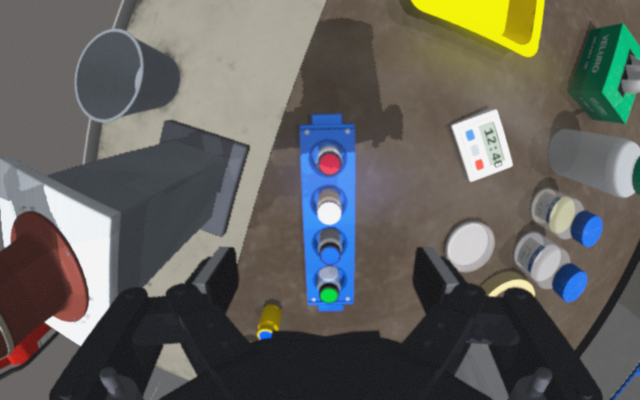

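The wrist view shows the rack row running vertically: red cap (330,162), white (329,212), blue (329,253) and green (329,294). The row lies along tool x, between the fingers.

Run:
```python
from h import *
f=np.load("wrist1.npz");c=f["color"].astype(int)
hsv=cv2.cvtColor(f["color"],cv2.COLOR_RGB2HSV)
for n,u,v in(("red",330,162),("white",329,212),("blue",329,253),("green",329,294)):
    w=slice(v-14,v+15),slice(u-16,u+17);h=hsv[w]
    H,S,V=h[...,0].astype(int),h[...,1],h[...,2]
    m={"red":(S>120)&((H<12)|(H>168)),"green":(S>120)&(abs(H-60)<20),"white":(S<50)&(V>215),"blue":(S>120)&(abs(H-110)<15)&(V>150)}[n].astype(np.uint8)
    k,l,st,cc=cv2.connectedComponentsWithStats(m)
    i=1+st[1:,4].argmax() if n!="blue" else l[14,16]
    p=cc[i]+[u-16,v-14];print(n,st[i].tolist(),p.round(1),hit(f,*p,.055,True).round(4))
```

```text
red [5, 6, 21, 20, 330] [329.3 163.6] [0.4009 0.3311 0.055 ]
white [5, 5, 23, 21, 391] [329. 213.] [0.4165 0.2876 0.055 ]
blue [0, 0, 33, 29, 651] [329.1 256.3] [0.432  0.2457 0.055 ]
green [7, 8, 18, 15, 215] [328.5 294.7] [0.447 0.203 0.055]
```

Request:
jog_arm(
  motion="100 -0.043 0.007 0.08 0 0 0; 100 -0.043 0.007 0.18 0 0 0; 100 -0.043 0.007 0.27 0 0 0; 100 -0.043 0.007 0.3 0 0 0; 100 -0.043 0.007 0.3 0 0 0",
)

```text
time: 2.72
tool_pos: [0.4166, 0.287, 0.0345]
tool_rot: [-0.0, 0.575, 0.818, -0.001]
contact_force: [0.2, -0.0, 0.1]
gripper_width: 0.998
grasp_force: 0.0
```

Run:
```python
from h import *
plan(.4165,.2876,.026,19.8)
f=grab_frame("wrist");save("pics/wrist2.png",f["color"])
```

```text
t 2.73 pos [0.4166 0.287  0.0345] w 0.998 F [ 0.2 -0.   0.1] g 0.0 
 shift [0.0011 0.0003 0.0169] turn [-0.001   0.0001  0.0002]
```

View pics/wrist2.png

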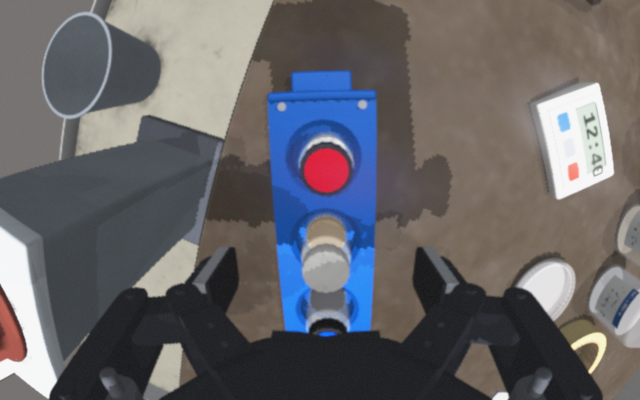

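The wrist view shows the white cap at (326,268), centred between the fingers. I'll go down the last 8 mm, close and lift slightly.

Request:
jog_arm(
  motion="100 0.001 0 0.016 0 0 0; 60 0.001 0 0.016 0 0 0; 30 0.001 0 0.016 0 0 0; 0 0.001 0 0.016 0 0 0; 0 0.001 0 0.016 0 0 0",
)

```text
time: 3.4
tool_pos: [0.4173, 0.2877, 0.0274]
tool_rot: [0.0, 0.575, 0.818, 0.0]
contact_force: [0.1, -0.3, -0.4]
gripper_width: 0.266
grasp_force: 58.8
```

Request:
jog_arm(
  motion="0 0 0 0 0 0 0; 0 0 0 0 0 0 0; 0 0 0 0 0 0 0; 0 0 0 -0.02 0 0 0; 0 0 0 -0.04 0 0 0",
)

```text
time: 4.03
tool_pos: [0.4162, 0.2872, 0.0468]
tool_rot: [-0.0, 0.575, 0.818, -0.001]
contact_force: [0.3, 0.7, -0.0]
gripper_width: 0.269
grasp_force: 58.8
```

Run:
```python
from h import *
plan(.5166,-.107,.14,-5.9)
f=grab_frame("wrist");save("pics/wrist3.png",f["color"][150:400,150:500],1.5)
```

```text
t 4.03 pos [0.4162 0.2872 0.0468] w 0.269 F [ 0.3  0.7 -0. ] g 58.8 
 shift [-0.8099 -0.0784 -0.1862] turn [-0.0009  0.0003  0.299 ]
```

View pics/wrist3.png

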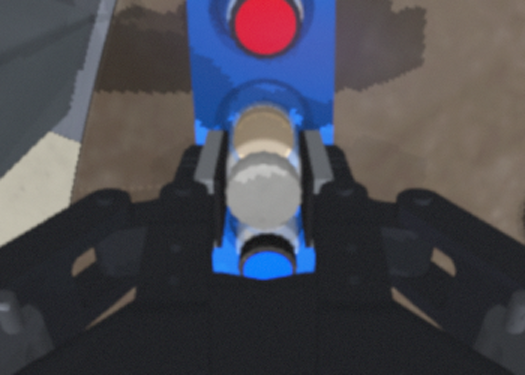

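Held upright. Now I'll lift and transfer to well 1.

Request:
jog_arm(
  motion="0 0 0 -0.1 0 0 0; 0 -0.05 -0.005 -0.18 0 0 0.06; 0 -0.15 -0.015 -0.186 0 0 0.14; 0 -0.26 -0.025 -0.186 0 0 0.22; 0 -0.37 -0.036 -0.186 0 0 0.299",
)

```text
time: 4.7
tool_pos: [0.4627, 0.1059, 0.1404]
tool_rot: [0.0, 0.744, 0.669, 0.001]
contact_force: [1.1, -0.8, 0.1]
gripper_width: 0.269
grasp_force: 58.9
```

Run:
```python
from h import *
plan(.5166,-.107,.14,-5.9)
```

```text
t 4.7 pos [0.4627 0.1059 0.1404] w 0.269 F [ 1.1 -0.8  0.1] g 58.9 
 shift [-0.4119  0.1523  0.0008] turn [ 0.0009 -0.0002 -0.0022]
```

Request:
jog_arm(
  motion="0 -0.1 0.037 0 0 0 0; 0 -0.21 0.078 0 0 0 0; 0 -0.31 0.115 0 0 0 0; 0 -0.40 0.15 0 0 0 0; 0 -0.40 0.15 0 0 0 0",
)

```text
time: 5.32
tool_pos: [0.517, -0.102, 0.1402]
tool_rot: [0.0, 0.744, 0.668, -0.0]
contact_force: [0.5, -0.7, -0.5]
gripper_width: 0.273
grasp_force: 59.0
```

Run:
```python
from h import *
f=grab_frame("wrist");np.savez("wrist4.npz",**f);save("pics/wrist4.png",f["color"])
plan(.5166,-.107,.06,-5.9)
```

```text
t 5.38 pos [ 0.5165 -0.1004  0.1398] w 0.27 F [-0.8  0.6 -1.4] g 59.0 
 shift [-0.0132  0.0016  0.1596] turn [-0.0002 -0.0003 -0.0018]
```

View pics/wrist4.png

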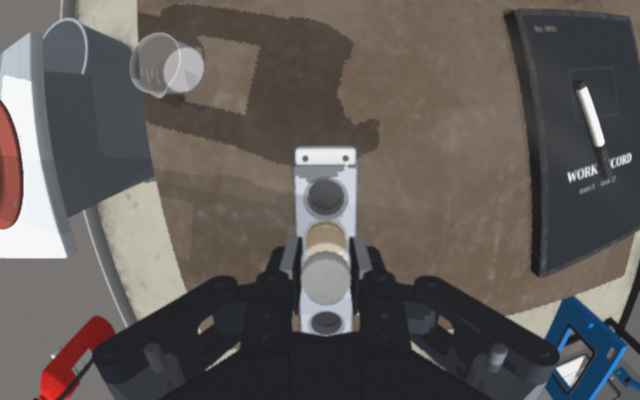

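The wrist view shows the carrier lined up vertically, its white block at (326,157), well 1 at (326,197) and another well at (327,321). The held vial's cap is at (327,278).

Run:
```python
from h import *
f=np.load("wrist4.npz");g=cv2.cvtColor(f["color"],cv2.COLOR_RGB2GRAY)
print(g[160:222:3,326]);print(g[197,296:358:2])
for th in(75,100,120,140):
    m=(g[174:220,300:352]<th).astype(np.uint8);k,l,st,c=cv2.connectedComponentsWithStats(m)
    i=l[23,26]
    if i: p=c[i]+[300,174];print(th,st[i].tolist(),p.round(1),[hit(f,*p,h,True).round(4).tolist() for h in(.0075,.024)])
# white block edges & carrier side edges
for p in((295,230),(357,230),(295,149),(356,149)):print(p,hit(f,*p,.024,True).round(4))
```

```text
[230 212 129 136 135 131 109  88  85  86  84  79  78  76  73  68  58  74
  82 128 130]
[158 176 175 166 140 133  90  77  76  75  76  76  75  74  77  77  81  82
  80  83  79  81  77  88 128 155 183 210 212 205 146]
100 [8, 5, 36, 36, 983] [325.1 197.3] [[0.5159, -0.1093, 0.0075], [0.5164, -0.1048, 0.024]]
120 [7, 3, 37, 39, 1116] [325.  196.8] [[0.5158, -0.1089, 0.0075], [0.5163, -0.1044, 0.024]]
140 [0, 0, 47, 46, 1494] [323.9 196.4] [[0.5149, -0.1084, 0.0075], [0.5154, -0.1039, 0.024]]
(295, 230) [ 0.4861 -0.1323  0.024 ]
(357, 230) [ 0.5417 -0.1383  0.024 ]
(295, 149) [ 0.4958 -0.0602  0.024 ]
(356, 149) [ 0.5468 -0.0657  0.024 ]
```

Request:
jog_arm(
  motion="0 -0.012 0.001 0.04 0 0 0; 0 -0.012 0.001 0.1 0 0 0; 0 -0.012 0.001 0.15 0 0 0; 0 -0.012 0.001 0.16 0 0 0; 0 -0.012 0.001 0.16 0 0 0",
)

```text
time: 6.0
tool_pos: [0.516, -0.1046, 0.0593]
tool_rot: [-0.0, 0.742, 0.67, -0.0]
contact_force: [0.2, 0.3, 0.2]
gripper_width: 0.267
grasp_force: 58.9
```

Run:
```python
from h import *
plan(.5163,-.1065,.0305,-5.9)
```

```text
t 6.0 pos [ 0.516  -0.1046  0.0593] w 0.267 F [0.2 0.3 0.2] g 58.9 
 shift [-0.0038  0.001   0.0575] turn [-0.0007 -0.0002  0.0007]
```

Request:
jog_arm(
  motion="0 -0.004 0.001 0.02 0 0 0; 0 -0.004 0.001 0.038 0 0 0; 0 -0.004 0.001 0.05 0 0 0; 0 -0.004 0.001 0.057 0 0 0; 0 -0.004 0.001 0.057 0 0 0",
)

```text
time: 6.62
tool_pos: [0.5165, -0.1074, 0.031]
tool_rot: [-0.0, 0.743, 0.67, -0.0]
contact_force: [-0.2, -0.8, -0.5]
gripper_width: 0.27
grasp_force: 58.9
```

Request:
jog_arm(
  motion="0 0 0 0 0 0 0; 0 0 0 0 0 0 0; 35 0 0 0 0 0 0; 45 0 0 0 0 0 0; 60 0 0 0 0 0 0",
)

```text
time: 7.25
tool_pos: [0.5168, -0.1074, 0.0314]
tool_rot: [0.0, 0.743, 0.67, 0.0]
contact_force: [-0.4, -0.1, 0.8]
gripper_width: 0.597
grasp_force: 0.0
```

Run:
```python
from h import *
plan(.5163,-.1065,.14,-5.9)
f=grab_frame("wrist");save("pics/wrist5.png",f["color"])
```

```text
t 7.25 pos [ 0.5168 -0.1074  0.0314] w 0.597 F [-0.4 -0.1  0.8] g 0.0 
 shift [ 0.0017 -0.0011 -0.2172] turn [0.0001 0.     0.    ]
```

View pics/wrist5.png

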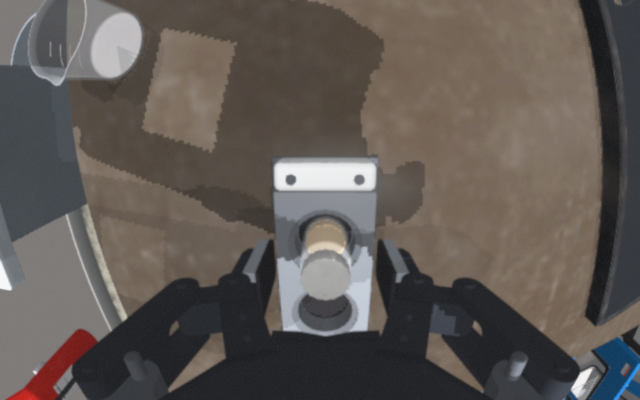

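White stands upright in well 1, with its cap at (326,270). Now green.

Request:
jog_arm(
  motion="60 0 0 -0.12 0 0 0; 60 0.07 -0.023 -0.2 0 0 -0.06; 60 0.18 -0.06 -0.22 0 0 -0.14; 60 0.29 -0.098 -0.22 0 0 -0.22; 60 0.4 -0.135 -0.22 0 0 -0.299",
)

```text
time: 7.92
tool_pos: [0.4698, 0.1001, 0.1419]
tool_rot: [0.001, 0.574, 0.819, 0.001]
contact_force: [1.1, -0.8, 0.3]
gripper_width: 0.602
grasp_force: 0.0
```

Run:
```python
from h import *
plan(.447,.203,.14,19.8)
```

```text
t 7.92 pos [0.4698 0.1001 0.1419] w 0.602 F [ 1.1 -0.8  0.3] g 0.0 
 shift [0.2091 0.0276 0.0037] turn [0.001  0.0002 0.0021]
```

Request:
jog_arm(
  motion="60 0.1 0.013 0 0 0 0; 60 0.203 0.027 0 0 0 0; 60 0.203 0.027 0 0 0 0; 60 0.203 0.027 0.05 0 0 0; 60 0.203 0.027 0.05 0 0 0",
)

```text
time: 8.55
tool_pos: [0.4471, 0.1974, 0.1142]
tool_rot: [-0.001, 0.575, 0.818, -0.002]
contact_force: [-0.8, 0.3, -0.3]
gripper_width: 0.596
grasp_force: 0.0
```

Run:
```python
from h import *
plan(.447,.203,.027,19.8)
```

```text
t 8.55 pos [0.4471 0.1974 0.1142] w 0.596 F [-0.8  0.3 -0.3] g 0.0 
 shift [0.0105 0.0045 0.1745] turn [-0.0031 -0.     -0.0005]
```

Request:
jog_arm(
  motion="60 0.01 0.004 0.02 0 0 0; 60 0.01 0.004 0.07 0 0 0; 60 0.01 0.004 0.13 0 0 0; 60 0.01 0.004 0.15 0 0 0; 60 0.01 0.004 0.15 0 0 0",
)

```text
time: 9.18
tool_pos: [0.4486, 0.2038, 0.0411]
tool_rot: [-0.0, 0.575, 0.818, -0.0]
contact_force: [-0.4, 1.1, -0.4]
gripper_width: 0.6
grasp_force: 0.0
```

Run:
```python
from h import *
plan(.447,.203,.027,19.8)
```

```text
t 9.18 pos [0.4486 0.2038 0.0411] w 0.6 F [-0.4  1.1 -0.4] g 0.0 
 shift [-0.0004 -0.0035  0.0282] turn [-0.0006 -0.     -0.0003]
```

Request:
jog_arm(
  motion="60 0 -0.003 0.015 0 0 0; 60 0 -0.003 0.028 0 0 0; 60 0 -0.003 0.028 0 0 0; 25 0 -0.003 0.028 0 0 0; 0 0 -0.003 0.028 0 0 0",
)

```text
time: 9.8
tool_pos: [0.4478, 0.2036, 0.0279]
tool_rot: [0.0, 0.575, 0.818, 0.0]
contact_force: [0.2, -1.1, -0.1]
gripper_width: 0.267
grasp_force: 58.7
```

Request:
jog_arm(
  motion="0 0 0 0 0 0 0; 0 0 0 0 0 0 0; 0 0 0 0 0 0 0; 0 0 0 0 0 0 0; 0 0 0 0 0 0 0",
)

```text
time: 10.42
tool_pos: [0.4477, 0.2036, 0.0278]
tool_rot: [0.0, 0.575, 0.818, 0.0]
contact_force: [-0.0, -0.8, 5.4]
gripper_width: 0.268
grasp_force: 59.1
```

Run:
```python
from h import *
plan(.5117,-.1525,.14,-5.9)
```

```text
t 10.43 pos [0.4477 0.2036 0.0278] w 0.268 F [-0.  -0.8  5.4] g 59.1 
 shift [-0.7135 -0.1206 -0.2245] turn [ 7.00e-04 -1.00e-04  2.99e-01]
```

Request:
jog_arm(
  motion="0 0 0 -0.1 0 0 0; 0 -0.05 -0.008 -0.2 0 0 0.06; 0 -0.15 -0.025 -0.225 0 0 0.14; 0 -0.26 -0.044 -0.225 0 0 0.22; 0 -0.37 -0.062 -0.225 0 0 0.299",
)

```text
time: 11.05
tool_pos: [0.4802, 0.0174, 0.1392]
tool_rot: [-0.0, 0.744, 0.669, -0.0]
contact_force: [1.1, 0.3, 0.0]
gripper_width: 0.269
grasp_force: 61.2
```

Run:
```python
from h import *
plan(.5116,-.1523,.14,-5.9)
```

```text
t 11.05 pos [0.4802 0.0174 0.1392] w 0.269 F [1.1 0.3 0. ] g 61.2 
 shift [-0.3309  0.0985 -0.0017] turn [-0.0005 -0.     -0.0022]
```

Request:
jog_arm(
  motion="0 -0.1 0.03 0 0 0 0; 0 -0.21 0.063 0 0 0 0; 0 -0.325 0.096 0 0 0 0; 0 -0.325 0.096 0 0 0 0; 0 -0.325 0.096 0.02 0 0 0",
)

```text
time: 11.68
tool_pos: [0.5116, -0.1476, 0.1292]
tool_rot: [-0.0, 0.743, 0.67, 0.0]
contact_force: [0.3, 0.6, 0.1]
gripper_width: 0.271
grasp_force: 61.3
```

Run:
```python
from h import *
plan(.5116,-.1523,.06,-5.9)
```

```text
t 11.68 pos [ 0.5116 -0.1476  0.1292] w 0.271 F [0.3 0.6 0.1] g 61.3 
 shift [-0.0094  0.001   0.1384] turn [-0.0002 -0.0003 -0.0005]
```

Request:
jog_arm(
  motion="0 -0.009 0.001 0.04 0 0 0; 0 -0.009 0.001 0.09 0 0 0; 0 -0.009 0.001 0.13 0 0 0; 0 -0.009 0.001 0.138 0 0 0; 0 -0.009 0.001 0.138 0 0 0",
)

```text
time: 12.3
tool_pos: [0.5114, -0.1514, 0.0601]
tool_rot: [-0.001, 0.742, 0.67, -0.0]
contact_force: [1.1, -0.8, 0.1]
gripper_width: 0.271
grasp_force: 61.2
```

Run:
```python
from h import *
plan(.5116,-.1523,.031,-5.9)
```

```text
t 12.3 pos [ 0.5114 -0.1514  0.0601] w 0.271 F [ 1.1 -0.8  0.1] g 61.2 
 shift [-0.0017  0.0006  0.0582] turn [-0.0008 -0.0003  0.0007]
```

Request:
jog_arm(
  motion="0 -0.001 0.001 0.02 0 0 0; 0 -0.001 0.001 0.038 0 0 0; 0 -0.001 0.001 0.05 0 0 0; 0 -0.001 0.001 0.058 0 0 0; 0 -0.001 0.001 0.058 0 0 0",
)

```text
time: 12.92
tool_pos: [0.512, -0.1527, 0.0314]
tool_rot: [-0.0, 0.743, 0.67, -0.0]
contact_force: [0.2, -0.4, -0.4]
gripper_width: 0.265
grasp_force: 61.2
```

Request:
jog_arm(
  motion="0 0 0 0 0 0 0; 0 0 0 0 0 0 0; 35 0 0 0 0 0 0; 45 0 0 0 0 0 0; 60 0 0 0 0 0 0",
)

```text
time: 13.55
tool_pos: [0.5123, -0.1528, 0.0319]
tool_rot: [0.0, 0.743, 0.67, 0.0]
contact_force: [0.1, 0.1, -0.1]
gripper_width: 0.596
grasp_force: 0.0
```

Run:
```python
from h import *
plan(.432,.2457,.14,19.8)
f=grab_frame("wrist");save("pics/wrist6.png",f["color"])
```

```text
t 13.55 pos [ 0.5123 -0.1528  0.0319] w 0.596 F [ 0.1  0.1 -0.1] g 0.0 
 shift [ 0.7762 -0.2417 -0.2163] turn [ 1.000e-04  0.000e+00 -2.991e-01]
```

View pics/wrist6.png

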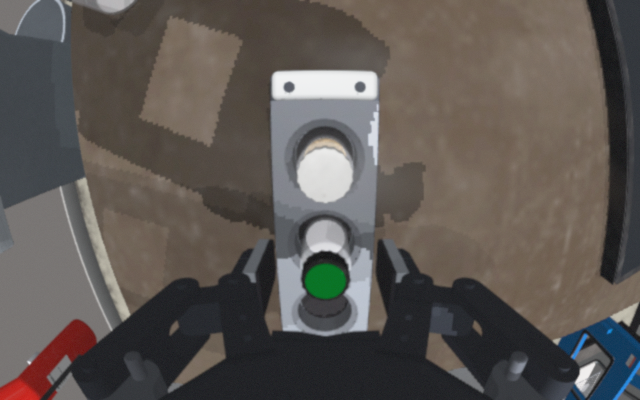

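White (326,175) and green (326,280) stand upright in wells 1 and 2. Next is blue.

Request:
jog_arm(
  motion="60 0 0 -0.12 0 0 0; 60 0.07 -0.022 -0.2 0 0 -0.06; 60 0.18 -0.056 -0.216 0 0 -0.14; 60 0.29 -0.09 -0.216 0 0 -0.22; 60 0.4 -0.125 -0.216 0 0 -0.299",
)

```text
time: 14.22
tool_pos: [0.4703, 0.0541, 0.1403]
tool_rot: [0.001, 0.574, 0.819, 0.0]
contact_force: [0.6, 0.4, -0.3]
gripper_width: 0.602
grasp_force: 0.0
```

Run:
```python
from h import *
plan(.432,.2457,.13,19.8)
```

```text
t 14.22 pos [0.4703 0.0541 0.1403] w 0.602 F [ 0.6  0.4 -0.3] g 0.0 
 shift [0.3863 0.0589 0.0205] turn [0.0009 0.0003 0.0021]
```

Request:
jog_arm(
  motion="60 0.11 0.017 0 0 0 0; 60 0.22 0.034 0 0 0 0; 60 0.33 0.05 0 0 0 0; 60 0.385 0.059 0.02 0 0 0; 60 0.385 0.059 0.04 0 0 0",
)

```text
time: 14.85
tool_pos: [0.4328, 0.2451, 0.1196]
tool_rot: [0.0, 0.574, 0.819, 0.0]
contact_force: [0.1, -0.4, -0.4]
gripper_width: 0.6
grasp_force: 0.0
```

Run:
```python
from h import *
plan(.432,.2457,.027,19.8)
```

```text
t 14.85 pos [0.4328 0.2451 0.1196] w 0.6 F [ 0.1 -0.4 -0.4] g 0.0 
 shift [ 0.0016 -0.0011  0.1852] turn [0.0002 0.0001 0.0023]
```

Request:
jog_arm(
  motion="60 0.002 -0.001 0.03 0 0 0; 60 0.002 -0.001 0.08 0 0 0; 60 0.002 -0.001 0.13 0 0 0; 60 0.002 -0.001 0.15 0 0 0; 60 0.002 -0.001 0.15 0 0 0",
)

```text
time: 15.48
tool_pos: [0.432, 0.2435, 0.0439]
tool_rot: [-0.001, 0.576, 0.818, -0.001]
contact_force: [0.6, -0.1, 0.2]
gripper_width: 0.596
grasp_force: 0.0
```

Run:
```python
from h import *
plan(.432,.2457,.027,19.8)
```

```text
t 15.47 pos [0.432  0.2435 0.0439] w 0.596 F [ 0.6 -0.1  0.2] g 0.0 
 shift [0.0041 0.0015 0.0338] turn [-0.0013  0.0001 -0.0009]
```

Request:
jog_arm(
  motion="60 0.004 0.001 0.015 0 0 0; 60 0.004 0.001 0.033 0 0 0; 60 0.004 0.001 0.033 0 0 0; 25 0.004 0.001 0.033 0 0 0; 0 0.004 0.001 0.033 0 0 0",
)

```text
time: 16.1
tool_pos: [0.4327, 0.2468, 0.029]
tool_rot: [0.0, 0.575, 0.818, 0.0]
contact_force: [-0.3, -0.4, 0.0]
gripper_width: 0.264
grasp_force: 58.7
```

Request:
jog_arm(
  motion="0 0 0 0 0 0 0; 0 0 0 0 0 0 0; 0 0 0 0 0 0 0; 0 0 0 0 0 0 0; 0 0 0 0 0 0 0",
)

```text
time: 16.73
tool_pos: [0.4327, 0.2467, 0.0288]
tool_rot: [0.0, 0.575, 0.818, 0.0]
contact_force: [-0.4, 1.0, 5.6]
gripper_width: 0.268
grasp_force: 59.2
```

Run:
```python
from h import *
plan(.5069,-.1981,.14,-5.9)
```

```text
t 16.73 pos [0.4327 0.2467 0.0288] w 0.268 F [-0.4  1.   5.6] g 59.2 
 shift [-0.8874 -0.1614 -0.2226] turn [ 6.00e-04 -2.00e-04  2.99e-01]
```

Request:
jog_arm(
  motion="0 0 0 -0.1 0 0 0; 0 -0.05 -0.009 -0.2 0 0 0.06; 0 -0.16 -0.029 -0.222 0 0 0.14; 0 -0.27 -0.049 -0.222 0 0 0.22; 0 -0.38 -0.069 -0.222 0 0 0.299",
)

```text
time: 17.35
tool_pos: [0.4635, 0.0545, 0.1387]
tool_rot: [-0.0, 0.744, 0.669, -0.0]
contact_force: [-0.1, 0.2, -0.3]
gripper_width: 0.269
grasp_force: 60.2
```

Run:
```python
from h import *
plan(.507,-.1973,.14,-5.9)
```

```text
t 17.35 pos [0.4635 0.0545 0.1387] w 0.269 F [-0.1  0.2 -0.3] g 60.2 
 shift [-0.4915  0.1399 -0.0026] turn [-0.0004  0.0001 -0.0023]
```

Request:
jog_arm(
  motion="0 -0.1 0.028 0 0 0 0; 0 -0.21 0.06 0 0 0 0; 0 -0.32 0.091 0 0 0 0; 0 -0.43 0.122 0 0 0 0; 0 -0.485 0.138 0 0 0 0",
)

```text
time: 17.98
tool_pos: [0.5071, -0.1947, 0.1382]
tool_rot: [-0.001, 0.743, 0.669, -0.0]
contact_force: [0.7, -0.2, -0.7]
gripper_width: 0.269
grasp_force: 60.2
```

Request:
jog_arm(
  motion="0 0 0 0.02 0 0 0; 0 0 0 0.07 0 0 0; 0 0 0 0.12 0 0 0; 0 0 0 0.14 0 0 0; 0 0 0 0.14 0 0 0",
)

```text
time: 18.6
tool_pos: [0.5069, -0.1911, 0.068]
tool_rot: [-0.001, 0.742, 0.67, -0.0]
contact_force: [0.8, -0.2, -1.4]
gripper_width: 0.267
grasp_force: 60.1
```

Run:
```python
from h import *
plan(.507,-.1973,.032,-5.9)
```

```text
t 18.6 pos [ 0.5069 -0.1911  0.068 ] w 0.267 F [ 0.8 -0.2 -1.4] g 60.1 
 shift [-0.0125  0.0017  0.072 ] turn [-0.0017 -0.0008  0.0006]
```

Request:
jog_arm(
  motion="0 -0.012 0.001 0.01 0 0 0; 0 -0.012 0.001 0.03 0 0 0; 0 -0.012 0.001 0.03 0 0 0; 0 -0.012 0.001 0.03 0 0 0; 0 -0.012 0.001 0.03 0 0 0",
)

```text
time: 19.23
tool_pos: [0.5079, -0.1983, 0.0546]
tool_rot: [0.0, 0.743, 0.67, 0.0]
contact_force: [0.0, -0.6, -1.3]
gripper_width: 0.273
grasp_force: 60.2
```

Run:
```python
from h import *
plan(.507,-.1973,.032,-5.9)
```

```text
t 19.23 pos [ 0.5079 -0.1983  0.0546] w 0.273 F [ 0.  -0.6 -1.3] g 60.2 
 shift [ 0.0019 -0.002   0.0452] turn [ 0.0003  0.0001 -0.    ]
```

Request:
jog_arm(
  motion="0 0.002 -0.002 0.015 0 0 0; 0 0.002 -0.002 0.03 0 0 0; 0 0.002 -0.002 0.04 0 0 0; 0 0.002 -0.002 0.045 0 0 0; 0 0.002 -0.002 0.045 0 0 0",
)

```text
time: 19.85
tool_pos: [0.5069, -0.1972, 0.0317]
tool_rot: [0.0, 0.743, 0.67, 0.0]
contact_force: [0.7, -0.4, -0.9]
gripper_width: 0.272
grasp_force: 60.5
```

Request:
jog_arm(
  motion="0 0 0 0 0 0 0; 0 0 0 0 0 0 0; 35 0 0 0 0 0 0; 45 0 0 0 0 0 0; 60 0 0 0 0 0 0",
)

```text
time: 20.48
tool_pos: [0.5068, -0.1972, 0.0319]
tool_rot: [0.0, 0.743, 0.67, 0.0]
contact_force: [-0.0, 0.1, -0.4]
gripper_width: 0.601
grasp_force: 0.0
```

Run:
```python
from h import *
plan(.4009,.3311,.14,19.8)
f=grab_frame("wrist");save("pics/wrist7.png",f["color"])
```

```text
t 20.48 pos [ 0.5068 -0.1972  0.0319] w 0.601 F [-0.   0.1 -0.4] g 0.0 
 shift [ 1.0292 -0.3193 -0.2164] turn [ 1.00e-04  1.00e-04 -2.99e-01]
```

View pics/wrist7.png

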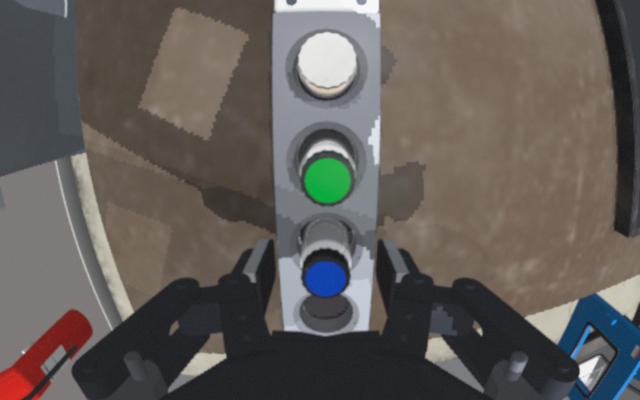

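White (326,62), green (327,180) and blue (326,278) stand upright in wells 1 to 3. Last is red.

Request:
jog_arm(
  motion="60 0 0 -0.12 0 0 0; 60 0.07 -0.022 -0.2 0 0 -0.06; 60 0.18 -0.056 -0.216 0 0 -0.14; 60 0.29 -0.09 -0.216 0 0 -0.22; 60 0.4 -0.124 -0.216 0 0 -0.299",
)

```text
time: 21.15
tool_pos: [0.4653, 0.0097, 0.1403]
tool_rot: [0.001, 0.574, 0.819, 0.0]
contact_force: [0.1, 0.0, 0.3]
gripper_width: 0.597
grasp_force: 0.0
```

Run:
```python
from h import *
plan(.4009,.3311,.13,19.8)
```

```text
t 21.15 pos [0.4653 0.0097 0.1403] w 0.597 F [0.1 0.  0.3] g 0.0 
 shift [0.6482 0.0986 0.0204] turn [0.0009 0.0003 0.0021]
```

Request:
jog_arm(
  motion="60 0.11 0.017 0 0 0 0; 60 0.22 0.034 0 0 0 0; 60 0.33 0.05 0 0 0 0; 60 0.44 0.067 0 0 0 0; 60 0.55 0.084 0 0 0 0",
)

```text
time: 21.78
tool_pos: [0.4115, 0.2829, 0.1401]
tool_rot: [0.0, 0.575, 0.818, 0.0]
contact_force: [1.3, -0.2, 0.3]
gripper_width: 0.597
grasp_force: 0.0
```

Request:
jog_arm(
  motion="60 0.095 0.014 0 0 0 0; 60 0.095 0.014 0 0 0 0; 60 0.095 0.014 0.05 0 0 0; 60 0.095 0.014 0.06 0 0 0; 60 0.095 0.014 0.06 0 0 0",
)

```text
time: 22.4
tool_pos: [0.4025, 0.3274, 0.1095]
tool_rot: [-0.0, 0.575, 0.818, -0.0]
contact_force: [0.3, -0.4, 0.5]
gripper_width: 0.6
grasp_force: 0.0
```

Run:
```python
from h import *
plan(.4009,.3311,.027,19.8)
```

```text
t 22.4 pos [0.4025 0.3274 0.1095] w 0.6 F [ 0.3 -0.4  0.5] g 0.0 
 shift [ 0.0081 -0.0004  0.165 ] turn [-0.0006  0.0002 -0.0007]
```

Request:
jog_arm(
  motion="60 0.008 0 0.03 0 0 0; 60 0.008 0 0.08 0 0 0; 60 0.008 0 0.12 0 0 0; 60 0.008 0 0.13 0 0 0; 60 0.008 0 0.13 0 0 0",
)

```text
time: 23.02
tool_pos: [0.4013, 0.332, 0.0448]
tool_rot: [-0.0, 0.575, 0.818, -0.0]
contact_force: [1.0, 0.6, 1.0]
gripper_width: 0.6
grasp_force: 0.0
```

Run:
```python
from h import *
plan(.4009,.3311,.027,19.8)
```

```text
t 23.02 pos [0.4013 0.332  0.0448] w 0.6 F [1.  0.6 1. ] g 0.0 
 shift [-0.0014 -0.0013  0.0356] turn [-0.0001  0.     -0.0001]
```

Request:
jog_arm(
  motion="60 -0.001 -0.001 0.015 0 0 0; 60 -0.001 -0.001 0.035 0 0 0; 60 -0.001 -0.001 0.035 0 0 0; 25 -0.001 -0.001 0.035 0 0 0; 0 -0.001 -0.001 0.035 0 0 0",
)

```text
time: 23.65
tool_pos: [0.4013, 0.3316, 0.0279]
tool_rot: [0.0, 0.575, 0.818, 0.0]
contact_force: [0.1, 0.3, -0.0]
gripper_width: 0.274
grasp_force: 58.7
```

Request:
jog_arm(
  motion="0 0 0 0 0 0 0; 0 0 0 0 0 0 0; 0 0 0 0 0 0 0; 0 0 0 0 0 0 0; 0 0 0 0 0 0 0",
)

```text
time: 24.28
tool_pos: [0.4013, 0.3316, 0.0277]
tool_rot: [0.0, 0.575, 0.818, 0.0]
contact_force: [-1.3, -0.1, 3.9]
gripper_width: 0.272
grasp_force: 59.0
```

Run:
```python
from h import *
plan(.5022,-.2439,.14,-5.9)
```

```text
t 24.27 pos [0.4013 0.3316 0.0277] w 0.272 F [-1.3 -0.1  3.9] g 59.0 
 shift [-1.1512 -0.1996 -0.225 ] turn [ 0.0005 -0.0003  0.299 ]
```

Request:
jog_arm(
  motion="0 0 0 -0.1 0 0 0; 0 -0.05 -0.009 -0.2 0 0 0; 0 -0.16 -0.028 -0.225 0 0 0; 0 -0.27 -0.047 -0.225 0 0 0; 0 -0.38 -0.066 -0.225 0 0 0",
)

```text
time: 24.9
tool_pos: [0.4337, 0.1398, 0.1394]
tool_rot: [-0.0, 0.575, 0.818, -0.0]
contact_force: [0.1, -0.2, -0.7]
gripper_width: 0.27
grasp_force: 59.0
```

Request:
jog_arm(
  motion="0 -0.11 -0.019 0 0 0 0.06; 0 -0.22 -0.038 0 0 0 0.12; 0 -0.33 -0.057 0 0 0 0.18; 0 -0.44 -0.076 0 0 0 0.24; 0 -0.55 -0.095 0 0 0 0.299",
)

```text
time: 25.52
tool_pos: [0.482, -0.1351, 0.1389]
tool_rot: [-0.001, 0.744, 0.669, -0.0]
contact_force: [0.8, 0.0, -0.5]
gripper_width: 0.271
grasp_force: 59.0
```

Run:
```python
from h import *
plan(.5022,-.2439,.14,-5.9)
```

```text
t 25.52 pos [ 0.482  -0.1351  0.1389] w 0.271 F [ 0.8  0.  -0.5] g 59.0 
 shift [-0.2121  0.0633 -0.0024] turn [-0.0008 -0.0004 -0.0022]
```

Request:
jog_arm(
  motion="0 -0.1 0.03 0 0 0 0; 0 -0.21 0.062 0 0 0 0; 0 -0.21 0.062 0.02 0 0 0; 0 -0.21 0.062 0.04 0 0 0; 0 -0.21 0.062 0.04 0 0 0",
)

```text
time: 26.15
tool_pos: [0.5014, -0.2391, 0.1176]
tool_rot: [-0.002, 0.742, 0.67, -0.0]
contact_force: [-0.5, -0.3, -0.2]
gripper_width: 0.267
grasp_force: 59.0
```

Run:
```python
from h import *
plan(.5022,-.2439,.055,-5.9)
```

```text
t 26.15 pos [ 0.5014 -0.2391  0.1176] w 0.267 F [-0.5 -0.3 -0.2] g 59.0 
 shift [-0.0097  0.0031  0.1251] turn [-0.0024 -0.0014  0.0009]
```

Request:
jog_arm(
  motion="0 -0.009 0.002 0.04 0 0 0; 0 -0.009 0.002 0.08 0 0 0; 0 -0.009 0.002 0.11 0 0 0; 0 -0.009 0.002 0.12 0 0 0; 0 -0.009 0.002 0.12 0 0 0",
)

```text
time: 26.78
tool_pos: [0.503, -0.2455, 0.0593]
tool_rot: [-0.0, 0.743, 0.67, -0.0]
contact_force: [-0.2, -0.2, -0.1]
gripper_width: 0.273
grasp_force: 59.0
```

Run:
```python
from h import *
plan(.5022,-.2439,.031,-5.9)
```

```text
t 26.77 pos [ 0.503  -0.2455  0.0593] w 0.273 F [-0.2 -0.2 -0.1] g 59.0 
 shift [ 0.003  -0.0019  0.0566] turn [-0.0005 -0.0003  0.    ]
```

Request:
jog_arm(
  motion="0 0.003 -0.001 0.02 0 0 0; 0 0.003 -0.001 0.038 0 0 0; 0 0.003 -0.001 0.05 0 0 0; 0 0.003 -0.001 0.056 0 0 0; 0 0.003 -0.001 0.056 0 0 0",
)

```text
time: 27.4
tool_pos: [0.5028, -0.2441, 0.0315]
tool_rot: [-0.0, 0.743, 0.67, -0.0]
contact_force: [-0.1, 0.0, -0.3]
gripper_width: 0.271
grasp_force: 59.0
```

Request:
jog_arm(
  motion="0 0 0 0 0 0 0; 0 0 0 0 0 0 0; 35 0 0 0 0 0 0; 45 0 0 0 0 0 0; 60 0 0 0 0 0 0",
)

```text
time: 28.02
tool_pos: [0.5029, -0.2442, 0.0319]
tool_rot: [0.0, 0.743, 0.67, 0.0]
contact_force: [0.0, -0.1, 0.7]
gripper_width: 0.596
grasp_force: 0.0
```

Request:
jog_arm(
  motion="60 0 0 -0.05 0 0 0; 60 0 0 -0.15 0 0 0; 60 0.1 0 -0.22 0 0 0; 60 0.15 0 -0.27 0 0 0; 60 0.15 0 -0.27 0 0 0",
)

```text
time: 28.65
tool_pos: [0.5122, -0.169, 0.1697]
tool_rot: [0.003, 0.742, 0.671, 0.001]
contact_force: [0.3, 0.4, 0.3]
gripper_width: 0.6
grasp_force: 0.0
```

Run:
```python
from h import *
plan(.5022,-.2439,.031,-5.9)
f=grab_frame("wrist");save("pics/wrist8.png",f["color"])
t=grab_frame("scene");P=cloud(t);z=P[...,2]
m=((z>.04)&(z<.08)&(P[...,0]>.44)&(P[...,0]<.56)&(P[...,1]<-.07)&(P[...,1]>-.29)).astype(np.uint8)
k,l,st,c=cv2.connectedComponentsWithStats(m)
for i in range(1,k):
    if st[i,4]>8:q=P[l==i];print(c[i].round(),st[i,4],np.median(q,0).round(4),q[:,2].max().round(4))
for n in("beaker","timer"):print(n,[np.round(d["at"],3).tolist() for d in place_of("scene",n)])
```

```text
t 28.65 pos [ 0.5122 -0.169   0.1697] w 0.6 F [0.3 0.4 0.3] g 0.0 
 shift [-0.1505 -0.0062  0.2776] turn [0.0034 0.0013 0.0017]
[374. 172.] 62 [ 0.5111 -0.1015  0.0534] 0.0587
beaker [[0.398, 0.028, -0.0]]
timer [[0.555, 0.408, -0.001]]
```

View pics/wrist8.png

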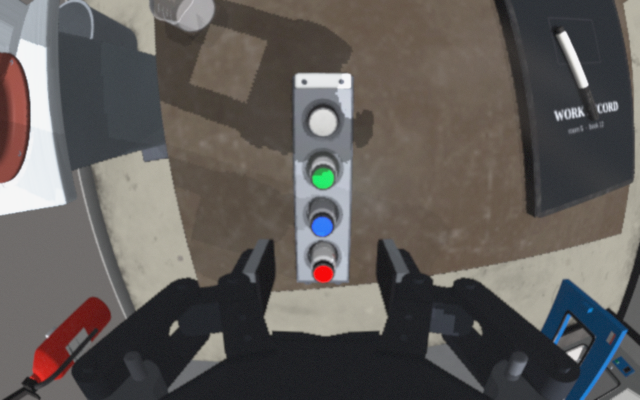

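All four stand upright in order: white (323,121), green (322,177), blue (322,225) and red (322,272). I'll check the caps numerically against the well centres.

Run:
```python
from h import *
f=grab_frame("wrist");P=cloud(f)
for n,p,w in(("w",(323,121),(.5163,-.1065)),("g",(322,177),(.5116,-.1523)),("b",(322,225),(.5069,-.1981)),("r",(322,272),(.5022,-.2439))):
    print(n,((hit(f,*p,.0575,True)[:2]-w)*1000).round(1),"mm")
t=grab_frame("top");T=cloud(t);z=T[...,2]
m=((z>.045)&(z<.09)&(T[...,0]>.46)&(T[...,0]<.56)&(T[...,1]<-.08)&(T[...,1]>-.28)).astype(np.uint8)
k,l,st,c=cv2.connectedComponentsWithStats(m)
for i in range(1,k):
    if st[i,4]>8:q=T[l==i];print(c[i].round(),st[i,4],np.median(q,0).round(4))
```

```text
w [-2.4 -0.4] mm
g [-3.3 -0.3] mm
b [-3.2  3.6] mm
r [-3.5  3.2] mm
[416. 195.] 88 [ 0.5169 -0.1065  0.0569]
[437. 197.] 91 [ 0.5126 -0.1523  0.0572]
```

```bash
python3 -c "
from h import *
print(job_done())"
```

```text
the job is handed in; nothing more can be done
None
```

The job is handed in: white, green, blue and red stand upright and released in wells 1 to 4 from the white end, after about 29 s on the clock. Camera checks put the caps 2–5 mm from the well centres (limit 8 mm). White and green were confirmed seated by height (blue and red were hidden from that camera), and the beaker and timer did not move measurably.

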